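Make the wear tester safe: unload, isolate, lock out, clear the specimen

ROBOT

A 6-joint arm with a two-finger parallel gripper is mounted at the origin on the work surface. World frame = base frame: x ahead of the robot, y to its left, z up, the work surface at z = 0. Lengths are in m, angles in degrees, forces in N, time in s.
With the tool pointing down it reaches from about 0.325 to 0.85 m from the base axis. Payload 15.5 kg.
Tool frame: the origin (TCP) lies midway between the tips of the shut fingers; the grasp point (between the pads) lies 19 mm behind it; z points along the fingers, y is the line along which they close (so a half turn about z gives the same grasp; the last joint's range is limited). The gripper opens to 91 mm and grips with 3 to 60 N. Pads are 32 mm wide; open, the fingers measure 118 mm over their backs; the gripper's body (76 mm by 178 mm) begins 60 mm behind the grasp point.
Start: joints at [63.34, 28.281, 77.091, -0, 74.628, -5.472], TCP at [0.226, 0.583, 0.214] pointing down, gripper open.
Joint ranges: [-166.48, 166.48], [-47.26, 123.95], [12.59, 153.08], [-70.14, 250.14], [6.76, 159.57], [-176.63, 176.63]. Speed limits (degrees/s): [108.29, 108.29, 147.25, 172.46, 172.46, 172.46].

INTERFACE

Orientations are given as a 3x3 rotation matrix whose columns are the frame's x, y, z axes.
In Python, from bench import ctrl gives the robot as it stands. The module is installed in compiled form; this text tells all that it offers. Calls block until the motion is done:
- ctrl.goto(position, orientation): joint-space move of the TCP to a pose.
- ctrl.move_l(position, vel=0.15, ori=None, contact_N=None): straight line of the TCP; ori=None keeps the orientation; vel is the mean speed in m/s. With contact_N (N) it stops when the force on the tool has changed by that much, and returns True; else False.
- ctrl.movej(angles): joint-space move.
- ctrl.command_gripper(opening): opening from 0.0 (shut) to 1.0 (fully open); the grip force is fixed at half the most; returns when the fingers have stopped.
- ctrl.sleep(seconds).
- ctrl.ik(position, orientation): joint angles nearest the present ones, or None.
- ctrl.read_camera(name): name is "scene" or "top"; returns the picture (384x512x3 uint8, blue, green, red); there is no depth.
- ctrl.camera_params(name): a dict with "fx", "fy", "cx", "cy" (pixels), "pose" (4x4, takes a point from camera to world coordinates). Camera axes: x right, y up, looking along -z (the intrinsics and any distortion apply to the point x, -y, -z); pixel columns grow to the right and rows downward; lengths in m; the calibration is good to about 2 mm. A picture is of the moment at which its call begins. camera_params takes no time and is no camera call.
A pose or a line that the arm cannot do raises ctrl.MotionError and nothing moves.
- ctrl.sign_off(): hands the job in; it is judged then, once.
Readings, each from a call of its own:
- ctrl.current_t(): time.
- ctrl.current_q(): joint angles.
- ctrl.current_dq(): joint speeds.
- ctrl.current_effort(): joint torques, N m.
- ctrl.current_tool_pos(): TCP position.
- ctrl.current_eef_rot(): TCP orientation.
- ctrl.current_contact_force(): force on the tool from outside, world axes, zero at the start.
- ctrl.current_wrist_torque(): the same for the moment, N m.
- ctrl.current_grip_width(): opening from 0.0 (shut) to 1.0 (fully open).
- ctrl.current_grasp_force(): force on a finger pad.
Only numpy, scipy, OpenCV 4.12 (cv2) and the standard library are available. Lean on these libraries where they do the work, as an engineer would, in place of code of your own. Each camera call takes 0.05 s, during which the arm holds its last target. There are 200 camera calls.

TASK

Take the wear tester out of service, in this order: turn only the small black inner knob of the console's dial back anticlockwise until its white line points at the green zero mark, leaving the silver outer ring as it is set; turn the red isolator handle clockwise fully to off; then swing the isolator's yellow lockout hasp right out towards the robot. Only then lift the red-padded specimen by its black grip off the round platen and set it down, not drop it, flat and upright in the blue tray. Leave everything else on the bench where it is.

Things in the scene. Friction and masses are not known exactly. Their poses are not given: they have to be found in the camera images.
- console: white control box 180 x 180 mm, 70 mm high, dark blue top, fixed to the bench. Origin: centre of its underside, on the bench; z up. Its -x edge (roughly towards the robot) carries the green zero mark on the top panel, 71 mm from the centre. The coaxial dial stands at the centre of its top, with vertical axis.
- knob_top (a point): centre of the top face of the black inner knob, on the dial's axis, 132 mm above the bench. The inner knob is round, 44 mm diameter, and stands 40 mm clear above the outer ring (the ring's top is 92 mm above the bench), so it can be gripped anywhere round it from above, with the fingertips kept above the ring. A white line on its top runs from near the centre to the rim and on down its side: its pointer.
- load_knob (a joint): angle of the inner knob (rad), seen from above: 0 when its white line points at the green zero mark (the console's -x direction); positive values are clockwise from there. Starts somewhere between 0.7 and 1.4; stops at -0.7 and 1.8. Turns with light friction (0.05 N m) and stays where left.
- range_ring (a joint): angle of the silver outer ring (rad), clockwise positive from above; starts at any value between -0.6 and 0.6 and must stay as found. The ring is 110 mm in diameter, coaxial with the knob, from 72 to 92 mm above the bench, and turns very easily if touched (0.02 N m).
- ring_mark (a point): point on top of the outer ring at its black mark, 50 mm from the axis, 92 mm above the bench; turns with the ring
- isolator: grey isolator box 170 (x) x 180 (y) mm, 70 mm high, fixed to the bench. Origin: centre of its underside; z up; its -x edge is roughly towards the robot. Red handle on its top, 30 mm from the centre in +x; the yellow hasp lies along its -x edge.
- handle_grip (a point): point on the red handle's vertical turning axis, 110 mm above the bench, at grasp height. The handle is an upright bar 100 mm long, 18 mm wide, its sides from 86 to 120 mm above the bench, on a black 60 mm disc (top 86 mm above the bench). The axes of this point turn with the handle: its x runs along the bar.
- isolator_handle (a joint): angle of the handle (rad): 0 = on, with the bar along the isolator's x axis and its white stripe at the green mark; grows clockwise seen from above to a stop at 1.2 = off, stripe at the red mark. Starts between 0 and 0.08. Friction 0.12 N m; stays where left.
- hasp_pivot (a point): point on the hasp's vertical pivot axis, 80 mm above the bench, on the isolator's top at x -60, y +50 mm from its centre
- hasp_post (a point): top centre of the round steel post (18 mm diameter, 40 mm high, from 80 to 120 mm above the bench) at the free end of the yellow hasp, 90 mm from the pivot; moves with the hasp. The hasp is a flat yellow bar 115 x 26 mm, its underside 74 mm and its top 80 mm above the bench.
- lockout_hasp (a joint): angle of the hasp (rad): 0 = tucked along the isolator's near edge, pointing in the isolator's -y; grows clockwise seen from above, the post swinging out in the isolator's -x (towards the robot), to a stop at 1.4. Starts between 0 and 0.1. Friction 0.05 N m; stays where left.
- tester: white wear tester with navy skirt 190 x 190 mm, body 50 mm high, fixed. Origin: centre of its underside; z up. A dark round platen, 150 mm diameter, lies on top 10 mm off centre in -x, its top 62 mm above the bench. Along its +x edge (80 mm from the centre) runs a purple cross-beam whose top is 112 mm above the bench.
- specimen: specimen holder, 300 g (somewhat varying), on the platen at the start. Origin: centre of its underside; z up, x along its length. Red pad 100 x 60 mm, 10 mm thick, under a steel plate 84 x 34 mm (top 18 mm above the origin); on it a black upright grip bar 70 mm long (along x), 16 mm wide (along y), from 18 to 54 mm above the origin.
- tray: blue open tray, 190 (x) x 150 (y) mm outside, walls 5 mm thick and 32 mm high, inner floor about 5 mm above the bench, fixed. Origin: centre of its underside; z up.
- weight: bystander, leave alone: brass calibration weight, 50 mm diameter, 70 mm tall; origin at the centre of its underside
- spray: bystander, leave alone: white bottle with blue label, 60 mm diameter, 150 mm tall; origin at the centre of its underside
- mug: bystander, leave alone: white mug, 80 mm diameter, 90 mm tall; origin at the centre of its underside
- driver: bystander, leave alone: red-handled screwdriver lying down
- spare_holder: bystander, leave alone: another specimen holder, like the specimen but with a black pad, standing on the bench; not to be used; origin at the centre of its underside
- jar: bystander, leave alone: amber jar with black cap, 70 mm diameter, 80 mm tall; origin at the centre of its underside
- clamp_block: bystander, leave alone: aluminium clamp block 80 x 45 x 30 mm with a dark round 24 mm stud on top, 60 mm tall in all; origin at the centre of its underside
Things that resemble listed ones, but are neither listed nor needed, are in the scene too. Leave any brown or turquoise look-alike of the specimen alone.

How it is judged:
By the outcome, as a careful person would: the job done as asked, in the order asked, and still so for the second after the job is handed in, with the robot touching nothing.
It also fails if it takes over 72 s, if anything falls off the work surface, if the arm or the gripper's body presses on something with over 40 N, if the wrist force passes 120 N, or if a joint passes its speed limit or range.

## Working session

There is one attempt and no reset: what is moved stays moved. The work goes in short steps, each a Python script; the robot and the scene stay as the last script left them, time stands still between calls to the robot, and variables do not carry over. Pictures are saved under pics/ and viewed, at most 10 in all, crops included, and the job is handed in when it is done.

```bash
mkdir -p pics
python3 - <<'E'
from bench import ctrl
import cv2
for n in("scene","top"):
    im=ctrl.read_camera(n); cv2.imwrite(f"pics/{n}0.png",im); cv2.imwrite(f"pics/{n}0b.png",cv2.resize(im,(800,600),interpolation=cv2.INTER_CUBIC))
    p=ctrl.camera_params(n); print(n,p)
print(ctrl.current_t())
E
```

```text
scene {'fx': 379.07674274068523, 'fy': 379.07674274068523, 'cx': 251.67927407979406, 'cy': 186.83671676055053, 'pose': array([[ 0.61090024, -0.44021865,  0.65803377,  1.38763757],
       [ 0.79132341,  0.36540797, -0.490188  , -0.48895539],
       [-0.02466089,  0.82017349,  0.57158314,  0.84167917],
       [ 0.        ,  0.        ,  0.        ,  1.        ]])}
top {'fx': 395.1613808324553, 'fy': 395.1613808324553, 'cx': 259.3661272041236, 'cy': 191.7303164671273, 'pose': array([[ 0.0882799 ,  0.97563732, -0.2008444 ,  0.30514139],
       [-0.99609062,  0.08711099, -0.01466832,  0.1170872 ],
       [ 0.0031848 ,  0.20135414,  0.97951333,  1.40593582],
       [ 0.        ,  0.        ,  0.        ,  1.        ]])}
0.1
```

View pics/top0b.png

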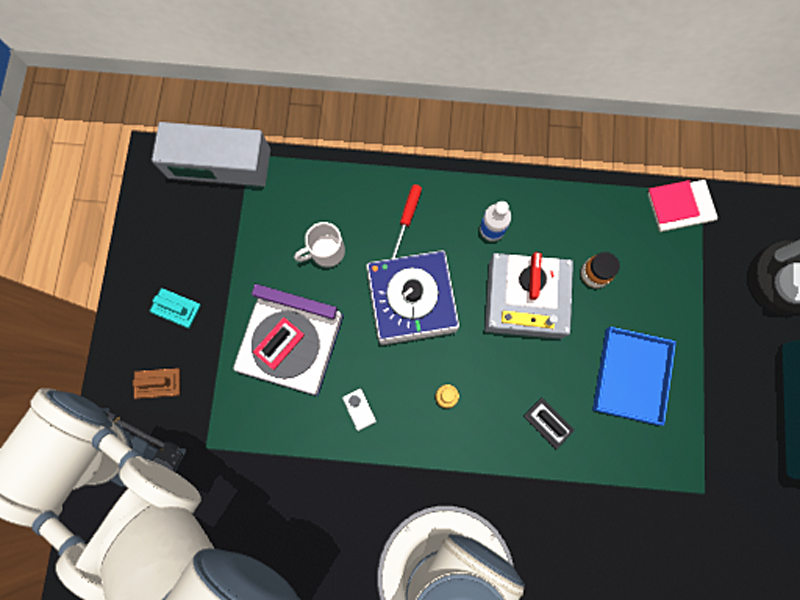

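View pics/scene0b.png

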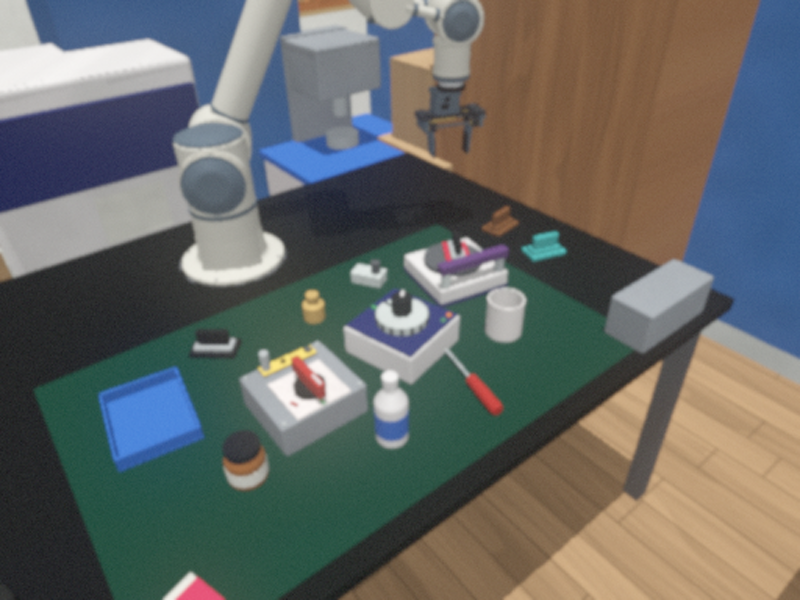

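The top view (800x600 scale) shows the console at (413,292), isolator at (532,293), tester with red-padded specimen at (280,343) and tray at (635,375). Brown and turquoise decoys sit on the left and the spare holder is at (548,422). Next I'll measure with masks.

```bash
cat > h.py <<'E'
import numpy as np, cv2
from bench import ctrl
def w(n,px,z):
    p=ctrl.camera_params(n);px=np.atleast_2d(np.asarray(px,float))
    d=np.c_[(px[:,0]-p['cx'])/p['fx'],-(px[:,1]-p['cy'])/p['fy'],-np.ones(len(px))]@p['pose'][:3,:3].T
    o=p['pose'][:3,3]; return o+d*((z-o[2])/d[:,2:3])
def px(n,P):
    p=ctrl.camera_params(n);q=(np.atleast_2d(P)-p['pose'][:3,3])@p['pose'][:3,:3]
    return np.c_[p['cx']-p['fx']*q[:,0]/q[:,2],p['cy']+p['fy']*q[:,1]/q[:,2]]
def blob(im,lo,hi,roi,close=0):
    x0,y0,x1,y1=roi; m=np.zeros(im.shape[:2],np.uint8)
    m[y0:y1,x0:x1]=cv2.inRange(cv2.cvtColor(im,cv2.COLOR_BGR2HSV),np.array(lo),np.array(hi))[y0:y1,x0:x1]
    if close: m=cv2.morphologyEx(m,cv2.MORPH_CLOSE,np.ones((close,close),np.uint8))
    c,_=cv2.findContours(m,cv2.RETR_EXTERNAL,cv2.CHAIN_APPROX_NONE)
    return max(c,key=cv2.contourArea)[:,0]
def rect(c,z,n="top"):
    W=w(n,c,z)[:,:2]; r=cv2.minAreaRect((W*1000).astype(np.float32)); return np.round(r[0],1),np.round(r[1],1),round(r[2],1)
E
python3 - <<'E'
from h import *
im=cv2.imread('pics/top0.png')
print('console',rect(blob(im,(112,100,60),(128,255,200),(230,155,300,225),9),.07))
print('tray',rect(blob(im,(100,150,100),(116,255,255),(370,200,440,280),3),.032))
print('specpad',rect(blob(im,(165,130,120),(180,255,255),(155,195,200,245),3),.072))
print('purple',rect(blob(im,(130,60,50),(150,255,255),(150,175,225,210),3),.112))
print('handle',rect(blob(im,(0,150,120),(6,255,255),(325,155,360,200)),.12))
print('hasp',rect(blob(im,(22,120,120),(34,255,255),(310,190,365,215),5),.08))
print('tester',rect(blob(im,(0,0,200),(180,50,255),(145,185,225,255),5),.05))
print('isol',rect(blob(im,(0,0,120),(180,60,255),(305,155,372,222),5),.07))
c=im[150:225,225:385]; cv2.imwrite('pics/c1.png',cv2.resize(c,None,fx=5,fy=5,interpolation=cv2.INTER_CUBIC))
E
```

```text
console (array([593.9, 124.5]), array([170.3, 168.6]), 14.6)
tray (array([ 463.5, -383.6]), array([158.2, 192.6]), 82.1)
specpad (array([459., 404.]), array([ 61.7, 100.5]), 55.3)
purple (array([546.4, 374.1]), array([184.8,  27. ]), 78.8)
handle (array([ 649.2, -136.8]), array([ 18.8, 100.7]), 89.9)
hasp (array([ 558.4, -132.2]), array([113.4,  26.1]), 88.7)
tester (array([469.1, 389.9]), array([188.5, 187.5]), 78.7)
isol (array([ 623.3, -138.4]), array([178.3, 176.4]), 89.9)
```

View pics/c1.png

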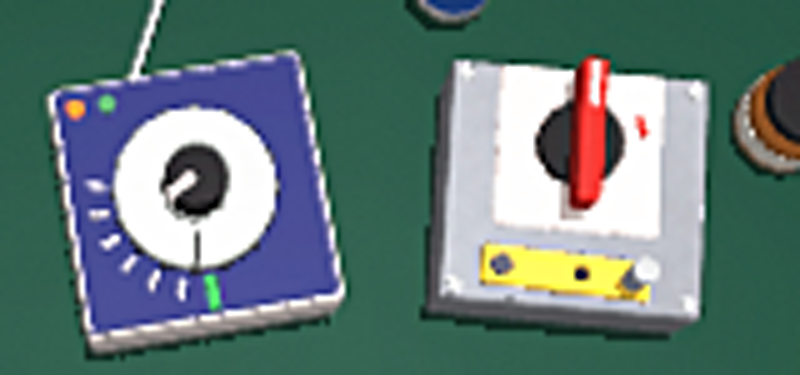

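The crop shows the knob at about (195,180), its line pointing left and slightly down, the green zero at (212,293), the ring mark at (197,250), the handle at (590,135) and the post top at (648,268). Next I'll compute the axes and angles.

Run:
```python
from h import *
im=cv2.imread('pics/top0.png')
ang=lambda v:np.degrees(np.arctan2(v[1],v[0]))
# ring
c=blob(im,(0,0,190),(180,60,255),(245,168,284,207)); W=(w("top",c,.092)[:,:2]*1000).astype(np.float32)
el=cv2.fitEllipse(W); print('ring',el); a=np.array(el[0])
g=blob(im,(45,120,100),(75,255,255),(255,200,280,220)); G=w("top",g,.07)[:,:2].mean(0)*1000
print('green',G,np.linalg.norm(G-a),ang(G-a))
# knob line and ring mark with sub-pixel: upscale
gray=cv2.cvtColor(im,cv2.COLOR_BGR2GRAY).astype(float); yy,xx=np.mgrid[165:210,240:290]
P=w("top",np.c_[xx.ravel(),yy.ravel()],.132)[:,:2]*1000-a; v=gray[165:210,240:290].ravel()
r=np.hypot(*P.T); s=(r<20); wt=np.clip(v[s]-70,0,None); print('line',ang((P[s]*wt[:,None]).sum(0)),wt.sum())
P2=w("top",np.c_[xx.ravel(),yy.ravel()],.092)[:,:2]*1000-a; r=np.hypot(*P2.T)
s=(r>36)&(r<50)&(np.abs((np.degrees(np.arctan2(P2[:,1],P2[:,0]))%360)-180)<50); wt=np.clip(200-v[s],0,None); print('ringmark',ang((P2[s]*wt[:,None]).sum(0))%360,wt.sum())
e=w("top",np.array([[455,60],[708,85],[440,300],[695,318]])/5+[225,150],.07)[:,:2]*1000
print('iso corners',e,ang(e[2]-e[0]),ang(e[3]-e[1]),ang(e[1]-e[0]),ang(e[3]-e[2]),e.mean(0))
k=np.array([[502,68],[668,80],[496,225],[660,237]])/5+[225,150]; e=w("top",k,.07)[:,:2]*1000
print('panel',e.mean(0),ang(e[2]-e[0]),ang(e[3]-e[1]),ang(e[1]-e[0]),ang(e[3]-e[2]))
print('posttop',w("top",np.array([[648,268]])/5+[225,150],.12),'pivot',w("top",np.array([[502,262]])/5+[225,150],.082))
print('disc',w("top",np.array([[580,143]])/5+[225,150],.086))
s=cv2.imread('pics/scene0.png')
print('scene post',px('scene',[.553,-.174,.12]),'knob',px('scene',[a[0]/1e3,a[1]/1e3,.132]))
```

```text
ring ((594.6079711914062, 124.0465087890625), (103.76869201660156, 107.81063842773438), 2.226869583129883)
green [524.81403253 105.56412236] 72.19967092757439 -165.16775080351493
line 115.72904997691307 3104.0
ringmark 186.74752332058844 524.0
iso corners [[ 702.77201603  -51.35640926]
 [ 700.45210761 -228.89261615]
 [ 531.83533669  -51.26482339]
 [ 534.89065724 -225.60470019]] 179.96930159721703 178.86230189374155 -90.74865515627816 -88.99598957199026 [ 617.48752939 -139.27963725]
panel [ 644.52020363 -142.87955041] -178.97190220817595 179.36073228236253 -89.17601858261983 -89.17265244505975
posttop [[ 0.55691643 -0.18064124  0.12      ]] pivot [[ 0.55966693 -0.09020984  0.082     ]]
disc [[ 0.6466098 -0.1384552  0.086    ]]
scene post [[169.19670729 223.9908009 ]] knob [[257.27361365 189.60202767]]
```

```bash
cat >> h.py <<'E'
def R(t):
    t=np.radians(t);s,c=np.sin(t),np.cos(t); return np.array([[-s,c,0],[c,s,0],[0,0,-1.]])
def turn(d,n=1):  # yaw of tool by d degrees about world z (tool down): only joint 6
    for _ in range(n):
        q=np.array(ctrl.current_q(),float); q[5]-=d/n; ctrl.movej(q)
E
python3 - <<'E'
from h import *
r=np.array(ctrl.current_eef_rot()); print(np.round(r,2), ctrl.current_q())
for t in range(-180,180,30):
    print(t,[ (np.round(ctrl.ik(p,R(t)),0)[[0,3,5]] if ctrl.ik(p,R(t)) is not None else None) for p in ([.594,.124,.15],[.648,-.138,.15],[.557,-.18,.15],[.463,-.384,.15])])
E
```

```text
[[-0.93  0.36 -0.  ]
 [ 0.36  0.93 -0.  ]
 [ 0.   -0.   -1.  ]] [ 6.33412436e+01  2.83109039e+01  7.71226516e+01 -2.67554027e-04
  7.46266852e+01 -5.46962810e+00]
-180 [array([   6.,   -0., -174.]), array([-17.,  -0., 163.]), array([-24.,  -0., 156.]), array([-45.,  -0., 135.])]
-150 [array([  6.,  -0., 156.]), array([-17.,  -0., 133.]), array([-24.,  -0., 126.]), array([-45.,  -0., 105.])]
-120 [array([  6.,  -0., 126.]), array([-17.,  -0., 103.]), array([-24.,  -0.,  96.]), array([-45.,  -0.,  75.])]
-90 [array([ 6., -0., 96.]), array([-17.,  -0.,  73.]), array([-24.,  -0.,  66.]), array([-45.,  -0.,  45.])]
-60 [array([ 6., -0., 66.]), array([-17.,  -0.,  43.]), array([-24.,  -0.,  36.]), array([-45.,  -0.,  15.])]
-30 [array([ 6., -0., 36.]), array([-17.,  -0.,  13.]), array([-24.,  -0.,   6.]), array([-45.,  -0., -15.])]
0 [array([ 6., -0.,  6.]), array([-17.,  -0., -17.]), array([-24.,  -0., -24.]), array([-45.,  -0., -45.])]
30 [array([  6.,  -0., -24.]), array([-17.,  -0., -47.]), array([-24.,  -0., -54.]), array([-45.,  -0., -75.])]
60 [array([  6.,  -0., -54.]), array([-17.,  -0., -77.]), array([-24.,  -0., -84.]), array([ -45.,   -0., -105.])]
90 [array([  6.,  -0., -84.]), array([ -17.,   -0., -107.]), array([ -24.,   -0., -114.]), array([ -45.,   -0., -135.])]
120 [array([   6.,   -0., -114.]), array([ -17.,   -0., -137.]), array([ -24.,   -0., -144.]), array([ -45.,   -0., -165.])]
150 [array([   6.,   -0., -144.]), array([ -17.,   -0., -167.]), array([ -24.,   -0., -174.]), array([-45.,  -0., 165.])]
```

Run:
```python
from h import *
ctrl.goto([.5944,.1243,.17],R(-40)); ctrl.move_l([.5944,.1243,.102],vel=.12)
ctrl.command_gripper(0.0); print(ctrl.current_grip_width()*91,ctrl.current_contact_force())
turn(79); print(ctrl.current_contact_force(),ctrl.current_wrist_torque())
ctrl.command_gripper(0.9); ctrl.move_l([.5944,.1243,.17],vel=.2)
ctrl.goto([.648,-.138,.22],R(90)); print(ctrl.current_t())
im=ctrl.read_camera("top"); cv2.imwrite('pics/top1.png',im)
cv2.imwrite('pics/c2.png',cv2.resize(im[150:225,225:385],None,fx=5,fy=5,interpolation=cv2.INTER_CUBIC))
```

```text
43.188627368477526 [-6.02086495  7.11305242  5.03546418]
[-11.69959529   1.26908255   9.97483633] [0.25563086 1.8371118  0.03551835]
7.475
```

View pics/c2.png

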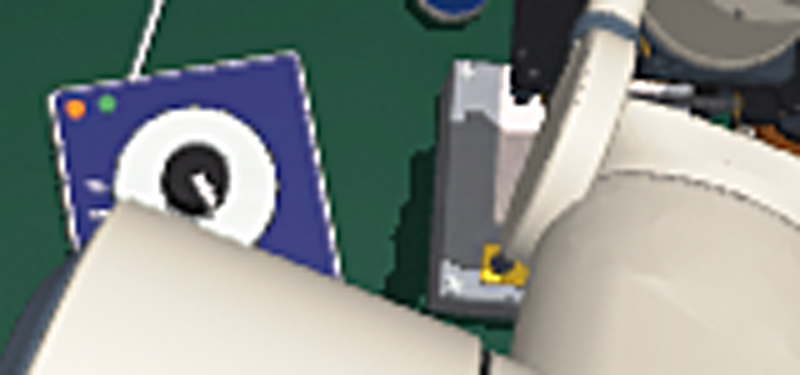

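The line now points down and to the right, from (197,175) to (213,212), possibly past the zero direction. I'll quantify it.

Run:
```python
from h import *
a=np.array([594.4,124.3]); f=8
def u(v): return np.round(np.degrees(np.arctan2(v[...,1],v[...,0]))%360,1)
for n in('top0','top1'):
    im=cv2.imread(f'pics/{n}.png'); g=cv2.cvtColor(im,cv2.COLOR_BGR2GRAY)
    # rectify the z=.132 plane about the axis, 0.5 mm/px: x->row, y->col
    t=np.mgrid[-30:30.1:.5,-30:30.1:.5]; P=np.c_[(a[0]+t[0].ravel())/1e3,(a[1]+t[1].ravel())/1e3,np.full(t[0].size,.132)]
    q=px('top',P).astype(np.float32).reshape(*t[0].shape,2); v=cv2.remap(g,q[...,0],q[...,1],cv2.INTER_CUBIC)
    cv2.imwrite(f'pics/r_{n}.png',v)
    r=np.hypot(t[0],t[1]); 
    for lo,hi in((4,8),(8,12),(12,16),(16,19)):
        s=(r>lo)&(r<hi)&(v>100); print(n,lo,s.sum(),u(np.array([t[0][s].mean(),t[1][s].mean()])))
    k=cv2.findContours(((v<100)).astype(np.uint8),cv2.RETR_EXTERNAL,cv2.CHAIN_APPROX_NONE)[0]; k=max(k,key=cv2.contourArea)[:,0]
    hull=cv2.convexHull(k); print('knob',cv2.minEnclosingCircle(hull))
A=[cv2.resize(cv2.rotate(cv2.imread(f'pics/r_{n}.png'),cv2.ROTATE_180),(390,390)) for n in('top0','top1')]
cv2.imwrite('pics/r.png',np.hstack(A))
```

```text
top0 4 177 140.0
top0 8 183 141.9
top0 12 164 139.3
top0 16 245 68.5
knob ((59.29399108886719, 47.31544876098633), 48.50341796875)
top1 4 153 206.8
top1 8 146 207.5
top1 12 170 212.4
top1 16 177 232.2
knob ((59.279998779296875, 47.0), 49.499176025390625)
```

View pics/r.png

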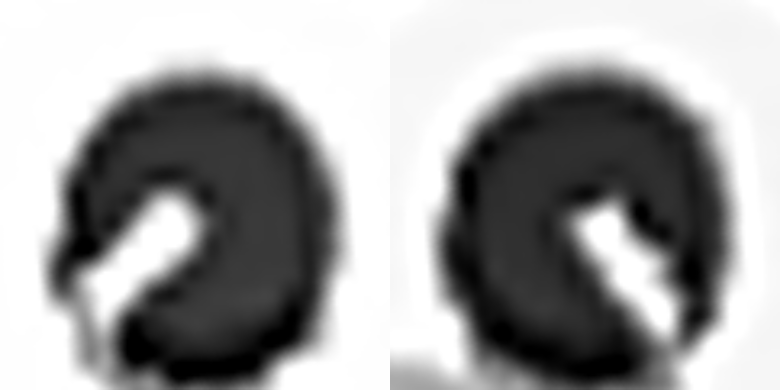

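```bash
cat >> h.py <<'E'
def line(im,z=.132,a=np.array([593.9,124.6])):
    g=cv2.cvtColor(im,cv2.COLOR_BGR2GRAY); t=np.mgrid[-30:30.1:.5,-30:30.1:.5]
    q=px('top',np.c_[(a[0]+t[0].ravel())/1e3,(a[1]+t[1].ravel())/1e3,np.full(t[0].size,z)]).astype(np.float32).reshape(*t[0].shape,2)
    v=cv2.remap(g,q[...,0],q[...,1],cv2.INTER_CUBIC); r=np.hypot(t[0],t[1]); o=[]
    s=(v>110)&(r<15); p=np.c_[t[0][s],t[1][s]].astype(np.float32)
    d=cv2.fitLine(p,cv2.DIST_L2,0,.01,.01)[:2,0]; d=d*np.sign(d@p.mean(0))
    return [round(np.degrees(np.arctan2(y,x))%360,1) for x,y in (p.mean(0),d)],v
E
python3 - <<'E'
from h import *
for n in('top0','top1'): print(line(cv2.imread(f'pics/{n}.png'))[0])
ctrl.goto([.5937,.1248,.17],R(10)); ctrl.move_l([.5937,.1248,.102],vel=.12)
ctrl.command_gripper(0.0); print(ctrl.current_contact_force())
y0=np.degrees(np.arctan2(*ctrl.current_eef_rot()[:2,1][::-1]))
turn(-15); print(y0,np.degrees(np.arctan2(*ctrl.current_eef_rot()[:2,1][::-1])),ctrl.current_contact_force())
ctrl.command_gripper(0.8); ctrl.move_l([.5937,.1248,.17],vel=.2)
q=np.array(ctrl.current_q()); q[0]=-50; ctrl.movej(q); print(ctrl.current_t())
im=ctrl.read_camera("top"); cv2.imwrite('pics/top2.png',im); l,v=line(im); print(l)
A=cv2.resize(im[165:215,240:290],(500,500),interpolation=cv2.INTER_CUBIC)
cv2.imwrite('pics/c3.png',A)
E
```

```text
[np.float32(139.7), np.float32(139.2)]
[np.float32(212.6), np.float32(218.3)]
[-8.7740136  -2.7038438   8.79831416]
10.008640783140468 -4.738075323541357 [ 0.3387952  -0.09316414  1.31748751]
14.1083
[np.float32(199.5), np.float32(194.8)]
```

View pics/c3.png

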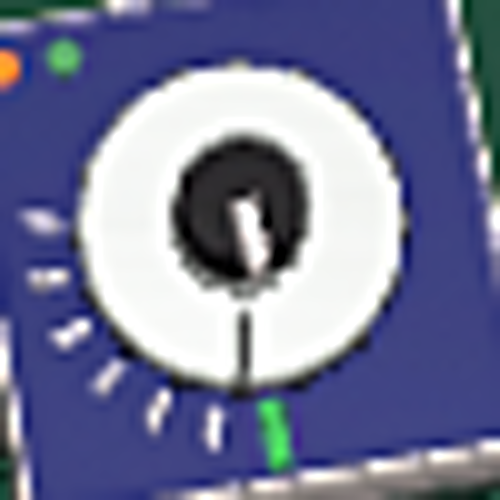

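Run:
```python
from h import *
im=cv2.imread('pics/top2.png'); c=np.array([594.6,124.05])
for n in('top0','top2'):
    print(n,line(cv2.imread(f'pics/{n}.png'),a=c)[0])
    g=cv2.cvtColor(cv2.imread(f'pics/{n}.png'),cv2.COLOR_BGR2GRAY); p=px('top',np.array([[.5946+.044*np.cos(t),.12405+.044*np.sin(t),.092] for t in np.radians(np.arange(165,215,1))])).astype(np.float32)
    v=255.-cv2.remap(g,p[None,:,0],p[None,:,1],cv2.INTER_CUBIC)[0]; v=np.clip(v-60,0,None); print('ring',(v*np.arange(165,215)).sum()/v.sum())
l=line(im,a=c)[0]
if abs(np.mean(l)-194.8)>3.5: raise SystemExit('knob off')
ctrl.goto([.648,-.1378,.18],R(90)); ctrl.move_l([.648,-.1378,.094],vel=.12,contact_N=25)
ctrl.command_gripper(0.0); print(ctrl.current_grip_width()*91,ctrl.current_contact_force(),ctrl.current_wrist_torque(),ctrl.current_t())
turn(-66)
for i in range(5):
    print(np.round(ctrl.current_contact_force(),1),np.round(ctrl.current_wrist_torque(),2),ctrl.current_q()[5])
    if abs(ctrl.current_wrist_torque()[2])>.9: break
    turn(-1.5)
print(ctrl.current_t())
```

```text
top0 [np.float32(140.4), np.float32(139.7)]
ring 186.57231404958677
top2 [np.float32(195.0), np.float32(195.4)]
ring 186.49751243781094
17.75317960931798 [-0.63336991 -6.32583549 -0.41942132] [-0.84264964  0.09710944 -0.12939831] 17.775
[ 3.9  5.5 -1.1] [ 0.95 -0.83 -0.11] -41.15928012612317
[ 0.9  0.1 -1.2] [-0.19 -0.11 -0.14] -39.680088286187946
[ 0.7 -1.1 -0.2] [-0.19 -0.11  0.18] -38.23517014799594
[ 0.7 -1.2  0.4] [-0.21 -0.    1.13] -36.81147107066934
19.6333
```

Run:
```python
from h import *
ctrl.command_gripper(0.5); ctrl.move_l([.648,-.1378,.17],vel=.2)
piv=np.array([.558,-.0898]); pt=lambda d:np.r_[piv+.09*np.array([np.cos(np.radians(d)),np.sin(np.radians(d))]),.09]
p=pt(-91); ctrl.goto([p[0],p[1],.17],R(0)); print('hit',ctrl.move_l(p,vel=.12,contact_N=20))
ctrl.command_gripper(0.0); print(ctrl.current_grip_width()*91,np.round(ctrl.current_contact_force(),1),ctrl.current_t())
for d in np.linspace(-98.6,-167,10):
    ctrl.move_l(pt(d),vel=.07,ori=R(d+91)); print(np.round(ctrl.current_contact_force(),1),end=' ')
for d in(-169,-170.5,-172,-173.5):
    h=ctrl.move_l(pt(d),vel=.03,ori=R(d+91),contact_N=12); f=ctrl.current_contact_force(); print(d,h,np.round(f,1),np.round(ctrl.current_wrist_torque(),2))
    if h or np.linalg.norm(f[:2])>15: break
print(ctrl.current_tool_pos(),ctrl.current_t())
```

```text
hit False
17.114861476206126 [-0.9 -0.3  4.4] 22.6167
[-0.1  1.   4.2] [-0.8  1.2  5.2] [-0.9  1.9  5.2] [0.7 2.9 6.1] [-0.1  2.6  5.2] [-0.4  2.6  6.6] [-2.1  2.8  6.4] [-1.   3.9  6.5] [-2.3  2.9  8.5] [-2.3  3.6  9. ] -169 False [-2.6  4.5  9.6] [0.5  0.63 0.32]
-170.5 False [-3.7  2.8  9.6] [0.49 0.62 0.28]
-172 False [ -3.2 -11.7   5.6] [-2.07  0.76  0.06]
-173.5 False [ -5.1 -32.8   0.9] [-5.54  1.04 -0.1 ]
[ 0.46962162 -0.1029748   0.09031806] 26.7917
```

Run:
```python
from h import *
ctrl.command_gripper(0.5); p=np.array(ctrl.current_tool_pos()); p[2]=.19; ctrl.move_l(p,vel=.2)
ctrl.goto([.459,.404,.17],R(55.3)); print(ctrl.current_t())
im=ctrl.read_camera("top"); cv2.imwrite('pics/top3.png',im)
cv2.imwrite('pics/c4.png',cv2.resize(im[150:240,140:390],None,fx=3.2,fy=3.2,interpolation=cv2.INTER_CUBIC))
```

```text
29.8833
```

View pics/c4.png

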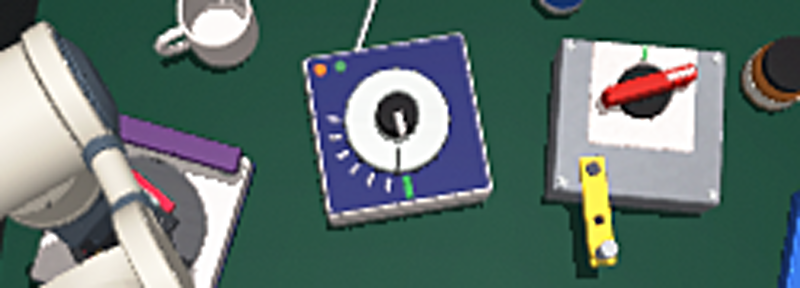

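The hasp is out at 80°, the handle is at the red mark, the knob line is at the green mark and the ring is unchanged. Next is the specimen.

Run:
```python
from h import *
im=cv2.imread('pics/top3.png')
print('handle',rect(blob(im,(0,150,120),(6,255,255),(325,155,362,200)),.12),'hasp',rect(blob(im,(22,120,120),(34,255,255),(310,190,345,240),5),.08))
print('hit',ctrl.move_l([.459,.404,.087],vel=.12,contact_N=15))
ctrl.command_gripper(0.0); print(ctrl.current_grip_width()*91,ctrl.current_grasp_force())
z0=ctrl.current_tool_pos()[2]; ctrl.move_l([.459,.404,.25],vel=.2); print(ctrl.current_grip_width()*91)
T=[.4635,-.3836]
ctrl.goto(T+[.22],R(82.1)); ctrl.move_l(T+[.05],vel=.15)
print('touch',ctrl.move_l(T+[z0-.057-.002],vel=.03,contact_N=5),z0-.057,ctrl.current_tool_pos(),ctrl.current_contact_force(),ctrl.current_grip_width()*91,ctrl.current_t())
```

```text
handle (array([ 648.9, -138.8]), array([19.2, 96.9]), 21.3) hasp (array([515.6, -95.2]), array([114.6,  27.7]), 10.1)
hit False
15.837399722284228 30.000177025794983
16.011811500057714
touch True 0.030234515158024354 [ 0.46336405 -0.38341069  0.02991884] [ 0.08318019 -0.31850792  3.774543  ] 15.923695310389949 36.9917
```

Run:
```python
from h import *
ctrl.command_gripper(0.45); ctrl.move_l([.4635,-.3836,.22],vel=.15)
q=np.array(ctrl.current_q()); q[0]=-95; ctrl.movej(q)
im=ctrl.read_camera("top"); cv2.imwrite('pics/top4.png',cv2.resize(im,(800,600),interpolation=cv2.INTER_CUBIC))
print(rect(blob(im,(165,130,120),(180,255,255),(370,200,440,280),3),.015),line(im,a=np.array([594.6,124.05]))[0],ctrl.current_t())
```

```text
(array([ 462.8, -381.6]), array([60.8, 99.1]), 82.2) [np.float32(193.3), np.float32(184.9)] 40.8667
```

View pics/top4.png

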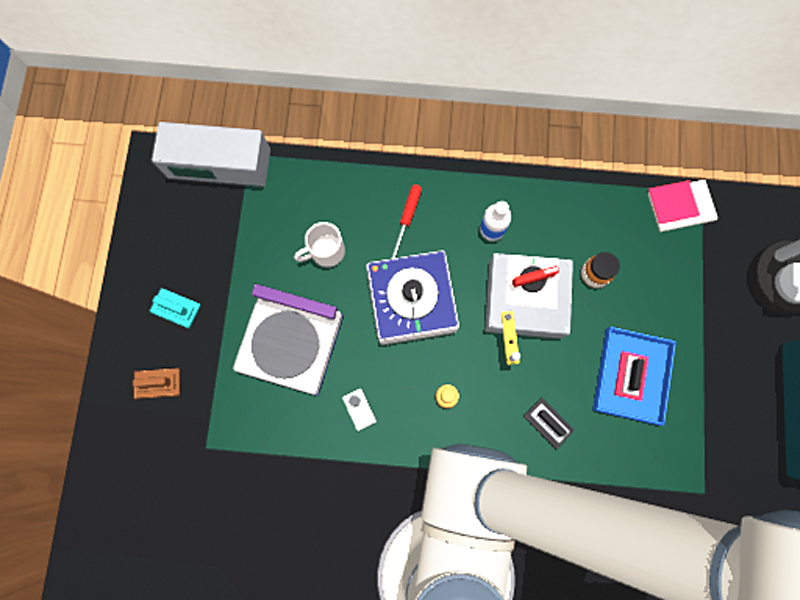

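The specimen lies flat in the tray at about (632,375), the platen is empty, and the bystanders haven't moved.

```bash
python3 -c "
from bench import ctrl
print(ctrl.sign_off())"
```

```text
the job is handed in; nothing more can be done
None
```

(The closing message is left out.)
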